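# Thread a support rod through two boss heads and hold it

### The job

Take the longest of the three steel rods out of the rack and thread it straight down through the upper boss head of the small post stand and then through the lower one. Finish while still holding it in the gripper, upright and at rest, with the rod reaching through both boss heads and its lower end sticking out about two centimetres below the lower one without touching the bench; do not let go or push it sideways, a colleague will tighten the screws. Leave the other two rods, the jar and the bottle where they are.

Things in the scene. Friction and masses are not known exactly. Their poses are not given: they have to be found in the camera images.
- rod_long: The rod to thread: plain straight round steel rod, 12 mm in diameter and 170 mm long, about 150 g, the longest of three rods standing upright in the rack. Origin at the centre of its lower end, z axis along the rod to its upper end. Both ends are rounded off.
- rod_bottom (a point): Centre of the lower end of the long rod (same point as its origin).
- rod_top (a point): Centre of the upper end of the long rod, 170 mm from the lower end.
- rod_short: Another rod in the rack, to be left there: plain steel, 12 mm in diameter, 110 mm long. Origin at its lower end, z up along it.
- rod_knob: Third rod in the rack, to be left there: steel, 12 mm in diameter, 100 mm long with a black 26 mm ball knob on top (121 mm overall). Origin at its lower end, z up along it.
- rack: Fixed white plastic rod rack, 60 x 200 mm and 50 mm high on a 75 x 215 mm foot 8 mm thick. Origin at the centre of its underside, z up, long side along its y axis. Three upright square blind holes, 15 mm wide and 38 mm deep (floor 12 mm above the bench), at y = -70, 0 and +70 mm; each holds one rod, in any order, so the upper end of the long rod stands 182 mm above the bench.
- stand: Fixed small post stand: white base plate 90 x 90 x 14 mm with a steel post 14 mm in diameter, top 170 mm above the bench. Origin on the bench straight below the common upright axis of the two boss heads; the base plate and the post are centred 75 mm from it along the stand's x axis, so below the bores there is only bench. z up.
- boss_upper: Upper boss head: fixed aluminium block 36 x 34 mm and 20 mm thick, with an upright through bore 16 mm in diameter (2 mm chamfer at the mouth), carried on an arm from the post. Origin at the centre of the bore (10 mm below its top face, 10 mm above its bottom face), z up along the bore, x towards the post. A thumbscrew reaches 34 mm out along y. Height differs from start to start, 118 to 135 mm above the bench.
- boss_lower: Lower boss head: same shape, size, bore and axes as the upper one, straight below it on the same axis; origin at the centre of its bore, 60 to 72 mm above the bench.
- jar: Small closed amber jar, 48 mm in diameter, 60 mm high, standing on the bench; a bystander. Origin at the centre of its underside.
- bottle: Small closed white plastic bottle, 48 mm in diameter, 95 mm high, standing on the bench; a bystander. Origin at the centre of its underside.
Not all that is in view belongs to the job. Leave any green or purple look-alike of the rod_knob alone.

How it is judged:
On the way, in this order (a step that is already met when the one before it is completed fails the run):
1. the long rod is lifted clear out of the rack (height (world z) of rod_bottom above 0.08 m), for 0.1 s.
2. its lower end comes out below the upper boss head, through the bore (z of rod_bottom in the frame of boss_upper below -0.012 m and horizontal distance between rod_bottom and boss_upper below 0.007 m), for 0.05 s.
At the end, for the whole second after the job is handed in: Gripper holds the long rod (> 3 N), at rest, within 0.12 rad of upright, through both bores: lower end >= 8 mm below the lower boss head and >= 4 mm off the bench, upper end >= 5 mm above the upper one; < 12 N on each boss head, bench untouched. Other rods, jar, bottle upright, within 30 mm (z of rod_bottom in the frame of boss_lower below -0.018 m and horizontal distance between rod_bottom and boss_lower below 0.007 m and z of rod_top in the frame of boss_upper above 0.015 m and horizontal distance between rod_top and boss_upper below 0.012 m and angle between rod_long's own z axis and vertical below 0.12 rad and height (world z) of rod_bottom above 0.004 m and contact force between rod_long and the fingers above 3 N and contact force between rod_long and boss_upper below 12 N and contact force between rod_long and boss_lower below 12 N and contact force between rod_long and table below 0.1 N and linear speed of rod_long below 0.02 m/s and not (distance of rod_short from where it was at the start of the episode above 0.03 m) and not (distance of rod_knob from where it was at the start of the episode above 0.03 m) and not (distance of jar from where it was at the start of the episode above 0.03 m) and not (distance of bottle from where it was at the start of the episode above 0.03 m) and angle between each of rod_short, rod_knob, jar, bottle's own z axis and vertical below 0.3 rad); the arm keeps its last pose, push and grip.
It fails at once if the other rods, the jar or the bottle are moved more than 30 mm or knocked over (distance of any of rod_short, rod_knob, jar, bottle from where it was at the start of the episode above 0.03 m or angle between any of rod_short, rod_knob, jar, bottle's own z axis and vertical above 0.5 rad).
It also fails if it takes over 54 s, if anything falls off the work surface, if the arm or the gripper's body presses on something with over 40 N, if the wrist force passes 120 N, or if a joint passes its speed limit or range.

### The arm

A 6-joint arm with a two-finger parallel gripper is mounted at the origin on the work surface. World frame = base frame: x ahead of the robot, y to its left, z up, the work surface at z = 0. Lengths are in m, angles in rad, forces in N, time in s.
With the tool pointing down it reaches from about 0.35 to 0.975 m from the base axis. Payload 4.9 kg.
Tool frame: the origin (TCP) lies at the very end of the fingers, on their centre line; the grasp point (between the pads) lies 19 mm behind it; z points along the fingers, x is the direction in which the jaws open and shut, and the axes are right-handed (so a half turn about z gives the same grasp; the last joint's range is limited). The gripper opens to 85 mm and grips with 20 to 120 N. Pads are 22 mm wide; open, the fingers measure 114 mm over their backs; the gripper's body (76 mm by 85 mm) begins 54 mm behind the grasp point. The pads swing forward as they close: fully open they stand 13 mm farther back than shut.
Start: joints at [1.024, 0.053, 1.613, -0, 1.476, -0.119], TCP at [0.259, 0.569, 0.231] pointing down, gripper open.
Joint ranges: [-3.01, 3.01], [-1.01, 2.22], [0.06, 2.58], [-1.02, 4.17], [0.09, 2.62], [-3.14, 3.14]. Speed limits (rad/s): [2.57, 2.57, 3.14, 3.14, 3.14, 3.14].

### API

Orientations are given as a unit quaternion [w, x, y, z].
In Python, from plant import * gives the robot as it stands.
- The arm moves only by the shell command python3 -m inch 'ROWS'. ROWS is text: rows parted by semicolons, each of 7 numbers parted by spaces: the shift along the tool's x, y, z in m, then the turn, a rotation vector about the tool's x, y, z in rad, then the closure, from 0 (fully open) to 1 (shut). A call has 1 to 10 rows; each row shifts and turns the commanded pose from where the row before left it, along the tool's axes as they then stand; what a row does not reach is not made up. A row lasts 1/12 s, in which the tool goes at most 41.7 mm and 7.16 degrees, less where a joint would pass 70% of its speed; a pose out of reach is approached as far as the arm can. A call with a gripper value outside its range is refused whole. The fingers move at their own pace and stop on an object; the grip force is fixed at half the most. Time passes only in rows, so rows that do not move let the fingers close. It gives the time, the measured TCP pose, the force and the opening at its end, in the units of the state.
- state(): the state, without advancing time (a new reading comes with each control period).
- grab_frame(name): name is "scene" or "top" or "wrist"; returns the picture (384x512x3 uint8, blue, green, red); there is no depth.
- camera_info(name): a dict with "vertical_fov" (degrees; the focal length in pixels is half the picture's height over the tangent of half this angle, whatever the lens; pixels are square), "cx", "cy" (the principal point, pixels), "origin" and "rotation" of the camera in the world. Camera axes: x right, y down, z forward; pixel columns grow to the right and rows downward; lengths in m; the calibration is good to about 2 mm. A picture is of the moment at which its call begins: read the wrist's pose just before it. camera_info takes no time and is no camera call; for the wrist camera it gives the pose at the moment of the call.
- job_done(): hands the job in, once; it reports no verdict.
The state is a dict: "time": time; "joint_pos": joint angles; "joint_vel": joint speeds; "joint_efforts": joint torques, N m; "tool_pos": TCP position; "tool_rot": TCP orientation; "contact_force": force on the tool from outside, world axes, zero at the start; "ft_torque": the same for the moment, N m; "gripper_width": opening from 0.0 (shut) to 1.0 (fully open).
Only numpy, scipy, OpenCV 4.12 (cv2) and the standard library are available. Lean on these libraries where they do the work, as an engineer would, in place of code of your own. Each camera call takes 0.05 s, during which the arm holds its last target.

## Working session

There is one attempt and no reset: what is moved stays moved. The work goes in short steps, Python scripts to look and compute and a shell command to move; the robot and the scene stay as the last step left them, time stands still between calls to the robot, and variables do not carry over. Pictures are saved under pics/ and viewed, and the job is handed in when it is done.

```bash
mkdir -p pics; ls
python3 - <<'E'
from plant import *
import cv2
s=state();print({k:s[k] for k in("time","tool_pos","tool_rot","contact_force","gripper_width")})
for n in("scene","top","wrist"):
    i=camera_info(n);print(n,i)
    cv2.imwrite(f"pics/{n}0.png",grab_frame(n))
E
```

```text
pics
{'time': 0.0, 'tool_pos': array([0.25894588, 0.56814297, 0.23005215]), 'tool_rot': array([ 4.47490977e-04,  8.41083037e-01,  5.40905024e-01, -9.38064881e-04]), 'contact_force': array([-0.48326222,  0.01958785, -0.28735005]), 'gripper_width': 0.9970966841239659}
scene {'vertical_fov': 46.21825459464276, 'cx': 251.70055151403105, 'cy': 189.7425984056998, 'origin': array([1.28516218, 0.50288116, 0.90462571]), 'rotation': array([-0.18785411,  0.44092339,  0.80026363, -0.36038246])}
top {'vertical_fov': 46.79123562388636, 'cx': 250.9785395030875, 'cy': 192.3178998907308, 'origin': array([0.34786956, 0.03262123, 1.42024407]), 'rotation': array([ 0.05226351, -0.69700091,  0.71234199, -0.06345981])}
wrist {'vertical_fov': 68.43956598445075, 'cx': 255.45489268718796, 'cy': 191.7052621052029, 'origin': array([0.19242493, 0.59836777, 0.37397426]), 'rotation': array([0.12253664, 0.83188936, 0.53569872, 0.07727705])}
```

View pics/scene0.png

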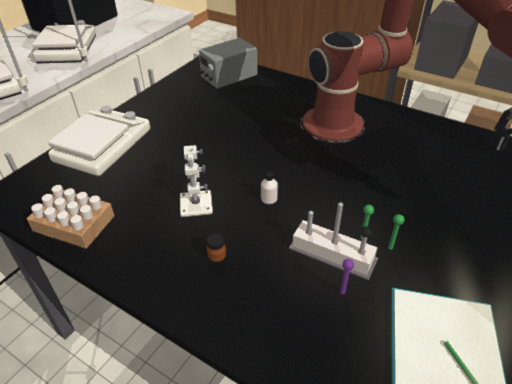

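View pics/top0.png

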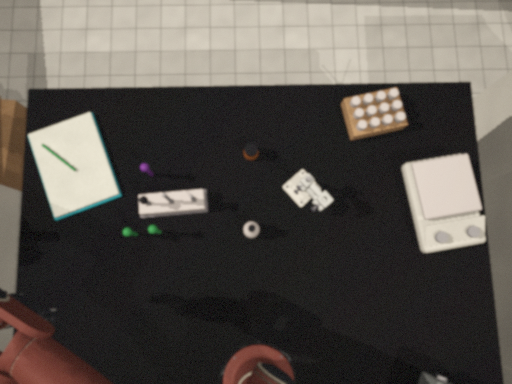

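View pics/wrist0.png

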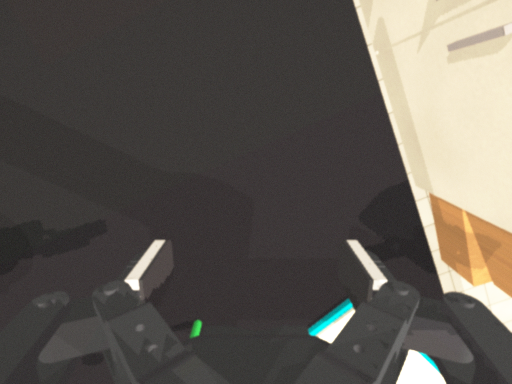

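The scene view shows the rack at about (335,245), with a tall rod in the middle (338,205→235). The stand is at about (196,180), the bottle at (269,190) and the jar at (216,248). Loose look-alikes are green at (368,210) and (398,220), and purple at (347,268). I'll zoom in on these.

Run:
```python
import cv2,numpy as np
s=cv2.imread("pics/scene0.png");t=cv2.imread("pics/top0.png")
a=cv2.resize(s[190:290,280:410],None,fx=4,fy=4,interpolation=cv2.INTER_CUBIC)
b=cv2.resize(s[135:225,160:240],None,fx=6,fy=6,interpolation=cv2.INTER_CUBIC)
c=cv2.resize(t[155:245,115:225],None,fx=6,fy=6,interpolation=cv2.INTER_CUBIC)
d=cv2.resize(t[155:245,235:345],None,fx=6,fy=6,interpolation=cv2.INTER_CUBIC)
for n,i in zip("abcd",(a,b,c,d)): cv2.imwrite(f"pics/crop_{n}.png",i)
```

```text
(no output)
```

View pics/crop_a.png

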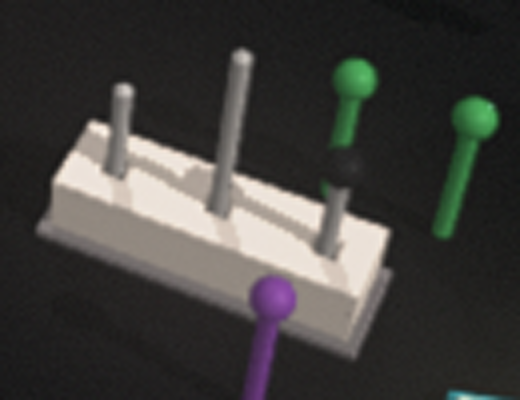

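View pics/crop_b.png

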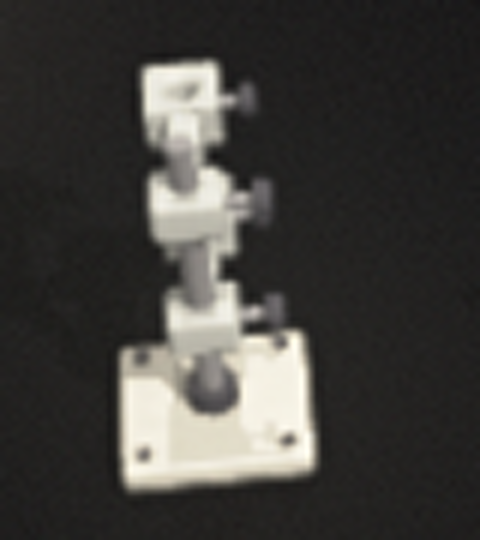

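View pics/crop_c.png

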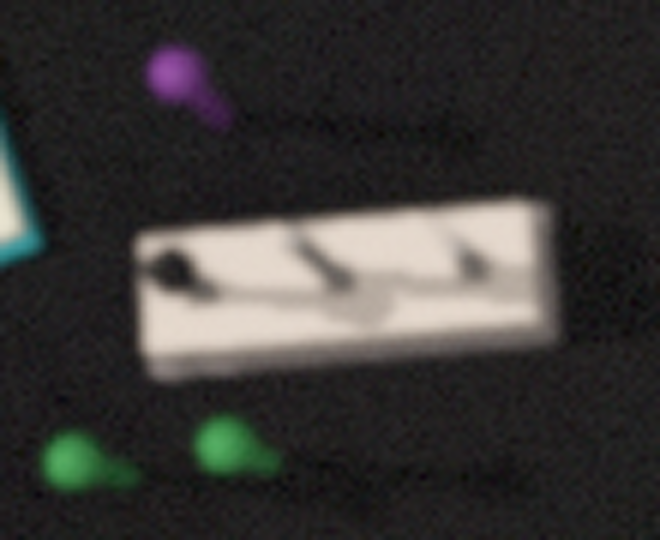

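View pics/crop_d.png

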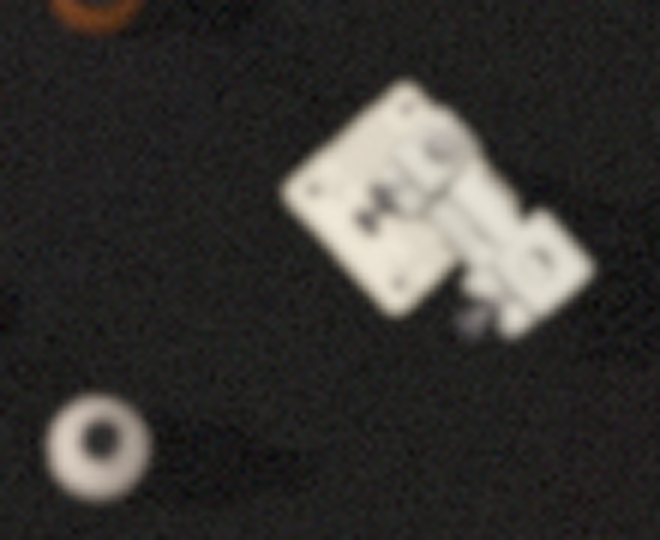

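Candidates for the long rod:
- Plain tall rod, rack middle: scene (340,203), top (164,194).
- Short plain rod: scene (310,212).
- Black-knob rod: scene (365,232).
- Green look-alikes: scene (369,210) and (399,219).
- Purple look-alike: scene (348,264).

I choose the plain, tallest middle rod. In the crop it clearly stands highest of the three and has no knob.

```bash
cat > h.py <<'E'
import numpy as np, cv2
from scipy.spatial.transform import Rotation as R
def rot(q): return R.from_quat([q[1],q[2],q[3],q[0]]).as_matrix()
def ray(i,u,v):
    f=192/np.tan(np.radians(i["vertical_fov"])/2)
    d=rot(i["rotation"])@np.array([(u-i["cx"])/f,(v-i["cy"])/f,1]); return np.array(i["origin"]),d/np.linalg.norm(d)
def plane(i,u,v,z):
    o,d=ray(i,u,v); return o+d*(z-o[2])/d[2]
def proj(i,p):
    f=192/np.tan(np.radians(i["vertical_fov"])/2)
    c=rot(i["rotation"]).T@(np.array(p)-i["origin"]); return c[:2]/c[2]*f+[i["cx"],i["cy"]]
def tri(rays):
    A=0;b=0
    for o,d in rays:
        M=np.eye(3)-np.outer(d,d);A=A+M;b=b+M@o
    p=np.linalg.solve(A,b); return p,[np.linalg.norm((np.eye(3)-np.outer(d,d))@(p-o)) for o,d in rays]
E
python3 - <<'E'
from plant import *; from h import *
S=camera_info("scene");T=camera_info("top")
C=lambda u,v,k,x,y:(u/k+x,v/k+y)
print("rod top", plane(T,163.8,193.7,.182), plane(S,340,202.5,.182), tri([ray(T,163.8,193.7),ray(S,340,202.5)]))
print("rod at rack", plane(T,172.8,202.5,.05), plane(S,335.2,242.5,.05))
cs=[plane(T,*C(u,v,6,115,155),.05)[:2] for u,v in((135,238),(533,198),(552,322),(148,355))];print("rack corners",cs, np.mean(cs,0))
d=cs[1]-cs[0];print("yaw long side",np.degrees(np.arctan2(d[1],d[0])))
print("boss up top~", plane(T,*C(545,258,6,235,155),.137), plane(S,*C(183,92,6,160,135),.137),tri([ray(T,*C(545,258,6,235,155)),ray(S,*C(183,92,6,160,135))]))
print("base corners",[plane(T,*C(u,v,6,235,155),.014)[:2] for u,v in((405,80),(283,190),(398,318))])
print("bottle",plane(T,251,229.5,.095),"jar",plane(T,250.5,151.5,.06))
s=state();print(rot(s["tool_rot"]).round(3))
E
```

```text
rod top [0.55348659 0.25641841 0.182     ] [0.54764566 0.25705839 0.182     ] (array([0.55228971, 0.25708147, 0.18583469]), [np.float64(0.0014597961520473011), np.float64(0.0014597961520473007)])
rod at rack [0.54708896 0.25211183 0.05      ] [0.55198482 0.26238152 0.05      ]
rack corners [array([0.57404063, 0.36196037]), array([0.5909088 , 0.15548561]), array([0.52551897, 0.14602878]), array([0.51277061, 0.35414105])] [0.55080975 0.25440395]
yaw long side -85.32953198362094
boss up top~ [ 0.53839859 -0.20928163  0.137     ] [ 0.52699362 -0.20614685  0.137     ] (array([ 0.53497518, -0.20430949,  0.14378214]), [np.float64(0.004292974444814503), np.float64(0.004292974444814592)])
base corners [array([ 0.65557767, -0.1614634 ]), array([ 0.59649892, -0.09331009]), array([ 0.52596783, -0.15228787])]
bottle [0.45423974 0.01155308 0.095     ] jar [0.70305406 0.00693324 0.06      ]
[[ 0.415  0.91  -0.001]
 [ 0.91  -0.415 -0.001]
 [-0.002 -0.    -1.   ]]
```

```bash
python3 -m inch '-0.0126 0.0304 0 0 0 0 0; -0.0126 0.0304 0 0 0 0 0; -0.0126 0.0304 0 0 0 0 0; -0.0126 0.0304 0 0 0 0 0; -0.0126 0.0304 0 0 0 0 0; -0.0126 0.0304 0 0 0 0 0; -0.0126 0.0304 0 0 0 0 0; -0.0126 0.0304 0 0 0 0 0; -0.0126 0.0304 0 0 0 0 0; -0.0126 0.0304 0 0 0 0 0' && python3 -m inch '0 0 0 0 0 0 0;0 0 0 0 0 0 0'
python3 - <<'E'
from plant import *; from h import *
i=camera_info("wrist");f=grab_frame("wrist");cv2.imwrite("pics/w1.png",f)
print(state()["tool_pos"],rot(state()["tool_rot"]).round(3).tolist(),i)
print(proj(i,[.5505,.255,.182]),proj(i,[.5505,.255,.05]))
E
```

```text
time: 0.98
tool_pos: [0.4843, 0.3264, 0.231]
tool_rot: [-0.0, 0.841, 0.541, -0.0]
contact_force: [-0.3, 0.1, 0.1]
gripper_width: 1.0
time: 1.15
tool_pos: [0.4843, 0.3267, 0.2308]
tool_rot: [-0.0, 0.842, 0.54, -0.0]
contact_force: [-1.2, 0.7, 0.7]
gripper_width: 1.0
[0.48356662 0.32759101 0.23088571] [[0.416, 0.909, -0.001], [0.909, -0.416, 0.0], [-0.0, -0.001, -1.0]] {'vertical_fov': 68.43956598445075, 'cx': 255.45489268718796, 'cy': 191.7052621052029, 'origin': array([0.41781384, 0.35685284, 0.3746826 ]), 'rotation': array([0.12204611, 0.83279176, 0.53437462, 0.07750097])}
[210.29333058 315.09464789] [226.39817612 241.6811602 ]
```

View pics/w1.png

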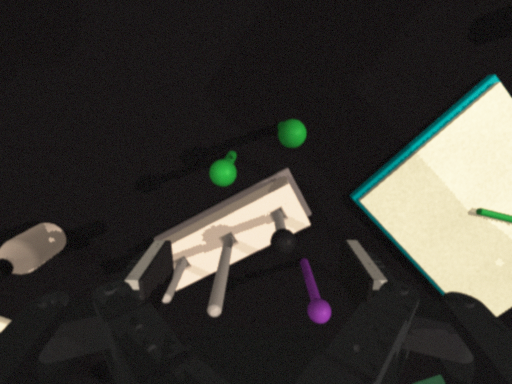

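The wrist view shows the long rod's top at about (214,311). It enters the rack at about (230,240), and the black knob at (284,241) belongs to the third rod. I'll measure it more finely.

Run:
```python
from plant import *; from h import *
f=cv2.imread("pics/w1.png")
cv2.imwrite("pics/w1c.png",cv2.resize(f[225:325,190:250],None,fx=6,fy=6,interpolation=cv2.INTER_CUBIC))
```

```text
(no output)
```

View pics/w1c.png

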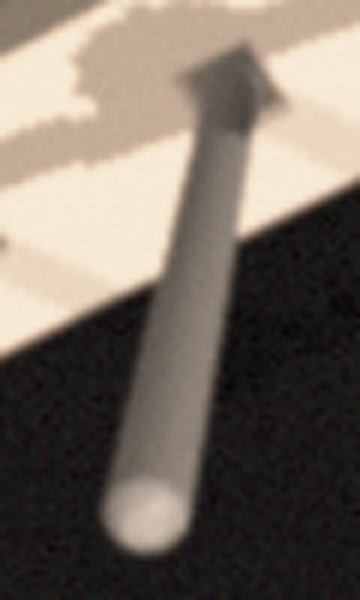

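Run:
```python
from plant import *; from h import *
i=camera_info("wrist");S=camera_info("scene");T=camera_info("top")
print(plane(i,214.5,311.2,.182),plane(i,228.8,239.2,.05))
print(tri([ray(i,214.5,311.2),ray(T,163.8,193.7),ray(S,340,202.5)]))
s=state();Rt=rot(s["tool_rot"])
for p in(plane(i,214.5,311.2,.182),):
    print(Rt.T@(p-s["tool_pos"]))
```

```text
[0.5479238  0.26089198 0.182     ] [0.54803861 0.26034659 0.05      ]
(array([0.55065216, 0.25794524, 0.1818028 ]), [np.float64(0.002982715536578257), np.float64(0.0032255325716775613), np.float64(0.002279874700125319)])
[-0.03386641  0.08631851  0.04881188]
```

```bash
python3 -m inch '-0.0075 0.019 0 0 0 0 0; -0.0075 0.019 0 0 0 0 0; -0.0075 0.019 0 0 0 0 0; -0.0075 0.019 0 0 0 0 0; -0.004 0.01 0 0 0 0 0; 0 0 0 0 0 0 0; 0 0 0 0 0 0 0'
python3 - <<'E'
from plant import *; from h import *
i=camera_info("wrist");f=grab_frame("wrist");cv2.imwrite("pics/w2.png",f)
s=state();print(s["tool_pos"]);print(proj(i,[.548,.261,.182]),proj(i,s["tool_pos"]))
E
```

```text
time: 1.78
tool_pos: [0.5472, 0.2621, 0.2311]
tool_rot: [-0.0, 0.841, 0.541, -0.0]
contact_force: [0.0, 0.7, 0.5]
gripper_width: 0.996
[0.5469337  0.26233995 0.23119136]
[255.30809288 213.54817011] [256.58218619 242.54591036]
```

View pics/w2.png

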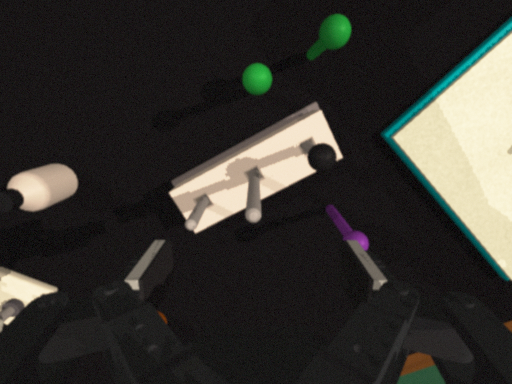

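```bash
python3 -m inch '-0.0003 0.0005 0.02 0 0 0 0.3; -0.0003 0.0005 0.02 0 0 0 0.4; -0.0004 0.0005 0.02 0 0 0 0.4; 0 0 0.015 0 0 0 0.4; 0 0 0.01 0 0 0 0.4; 0 0 0 0 0 0 0.4; 0 0 0 0 0 0 0.4'
python3 - <<'E'
from plant import *; from h import *
i=camera_info("wrist");f=grab_frame("wrist");cv2.imwrite("pics/w3.png",f)
s=state();print(s["tool_pos"],s["gripper_width"]);print(proj(i,[.548,.261,.182]),proj(i,s["tool_pos"]))
E
```

```text
time: 2.42
tool_pos: [0.5481, 0.2604, 0.1462]
tool_rot: [-0.0, 0.841, 0.541, -0.0]
contact_force: [0.4, 0.1, -0.0]
gripper_width: 0.602
[0.54886481 0.26043594 0.14729182] 0.5971970053999432
[257.63474591 279.66616207] [256.96705932 244.95154535]
```

View pics/w3.png

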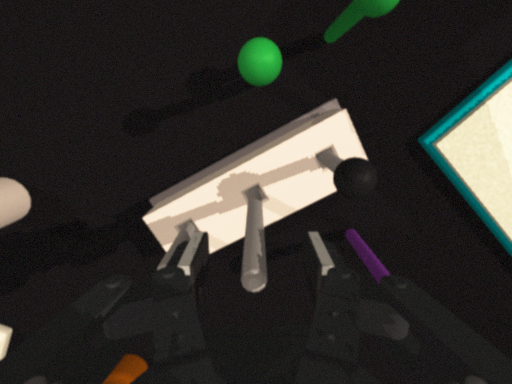

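The rod stands between the pads, with its top at (254,281) and the pad mid-column at about 257. I'll nudge about 1.5 mm and close.

```bash
python3 -m inch '-0.0015 0 0 0 0 0 0.5; 0 0 0 0 0 0 0.7; 0 0 0 0 0 0 0.9; 0 0 0 0 0 0 1; 0 0 0 0 0 0 1; 0 0 0 0 0 0 1; 0 0 0 0 0 0 1; 0 0 0 0 0 0 1'
```

```text
time: 3.13
tool_pos: [0.5486, 0.2585, 0.1472]
tool_rot: [0.0, 0.841, 0.541, 0.001]
contact_force: [-0.5, -0.5, 5.6]
gripper_width: 0.118
```

```bash
python3 -m inch '0 0 -0.005 0 0 0 1; 0 0 -0.012 0 0 0 1; 0 0 -0.018 0 0 0 1; 0 0 -0.02 0 0 0 1; 0 0 -0.02 0 0 0 1; 0 0 -0.02 0 0 0 1; 0 0 -0.02 0 0 0 1; 0 0 -0.02 0 0 0 1; 0 0 -0.02 0 0 0 1; 0 0 -0.01 0 0 0 1'
python3 - <<'E'
from plant import *; from h import *
i=camera_info("wrist");f=grab_frame("wrist");cv2.imwrite("pics/w4.png",f)
s=state();print(s["tool_pos"],s["gripper_width"],s["contact_force"])
cv2.imwrite("pics/s4.png",cv2.resize(grab_frame("scene")[100:290,150:410],None,fx=3,fy=3,interpolation=cv2.INTER_CUBIC))
E
```

```text
time: 3.97
tool_pos: [0.5485, 0.2586, 0.3145]
tool_rot: [0.0, 0.841, 0.541, 0.002]
contact_force: [0.2, 0.1, -1.5]
gripper_width: 0.112
[0.54904345 0.25884149 0.31597358] 0.11909072057599056 [ 0.69236109  0.30548739 -0.20559856]
```

View pics/w4.png

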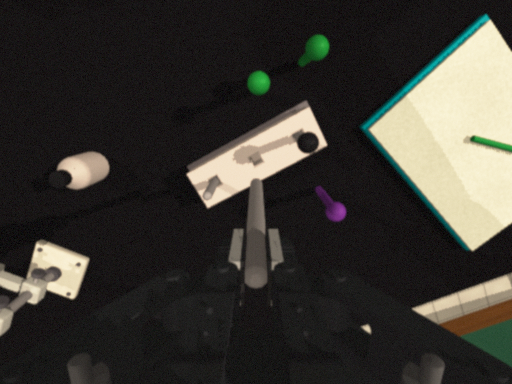

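View pics/s4.png

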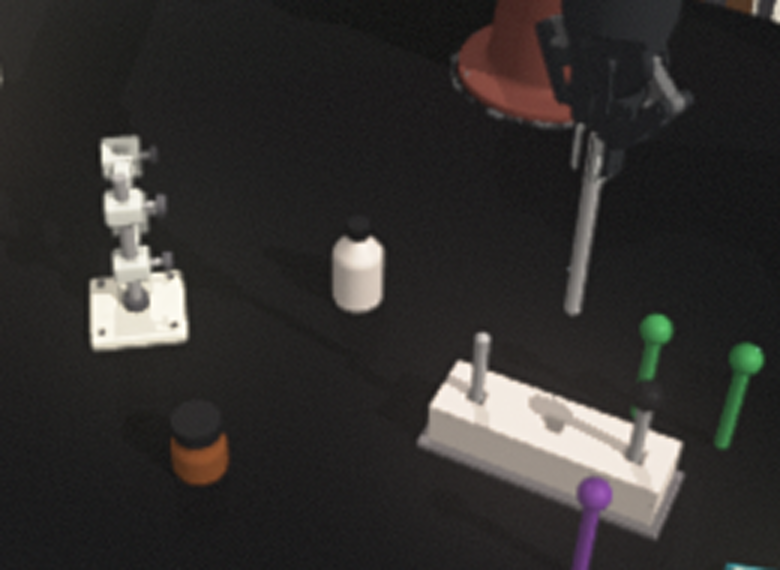

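```bash
python3 -m inch '-0.01 0.0042 0 0 0 0 1; -0.02 0.0084 0 0 0 0 1; -0.028 0.0118 0 0 0 0 1; -0.03 0.0126 0 0 0 0 1; -0.03 0.0126 0 0 0 0 1; -0.03 0.0126 0 0 0 0 1; -0.03 0.0126 0 0 0 0 1; -0.03 0.0126 0 0 0 0 1; -0.03 0.0126 0 0 0 0 1; -0.03 0.0126 0 0 0 0 1' && python3 -m inch '-0.028 0.0118 0 0 0 0 1; -0.02 0.0084 0 0 0 0 1; -0.015 0.0063 0 0 0 0 1; -0.008 0.0034 0 0 0 0 1; 0 0 0 0 0 0 1; 0 0 0 0 0 0 1; 0 0 0 0 0 0 1'
python3 - <<'E'
from plant import *; from h import *
i=camera_info("wrist");f=grab_frame("wrist");cv2.imwrite("pics/w5.png",f)
s=state();print(s["tool_pos"],s["gripper_width"],s["contact_force"],i)
E
```

```text
time: 4.9
tool_pos: [0.5377, -0.0341, 0.3087]
tool_rot: [-0.001, 0.841, 0.541, -0.002]
contact_force: [1.0, -0.5, -1.9]
gripper_width: 0.116
time: 5.48
tool_pos: [0.5368, -0.1083, 0.3106]
tool_rot: [-0.001, 0.841, 0.541, -0.0]
contact_force: [-1.0, -0.2, -0.6]
gripper_width: 0.115
[ 0.53699738 -0.1082059   0.31089358] 0.11997383074849437 [ 0.33775324 -0.42636913 -1.50650265] {'vertical_fov': 68.43956598445075, 'cx': 255.45489268718796, 'cy': 191.7052621052029, 'origin': array([ 0.47025902, -0.07857672,  0.45445775]), 'rotation': array([0.12143649, 0.83182424, 0.53595582, 0.07792929])}
```

View pics/w5.png

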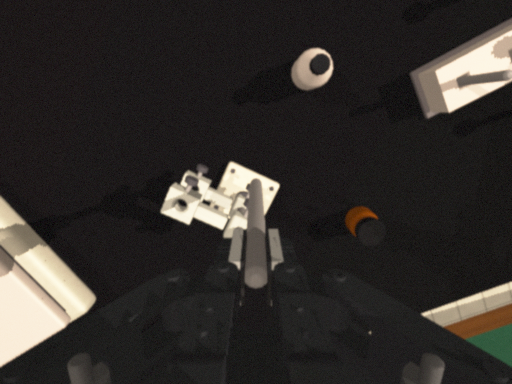

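The bosses appear at about (185,200) with the bore near (182,204). The rod's lower end is at (256,182). Zooming in.

Run:
```python
import cv2
f=cv2.imread("pics/w5.png")
cv2.imwrite("pics/w5c.png",cv2.resize(f[155:245,150:285],None,fx=5.9,fy=5.9,interpolation=cv2.INTER_CUBIC))
```

```text
(no output)
```

View pics/w5c.png

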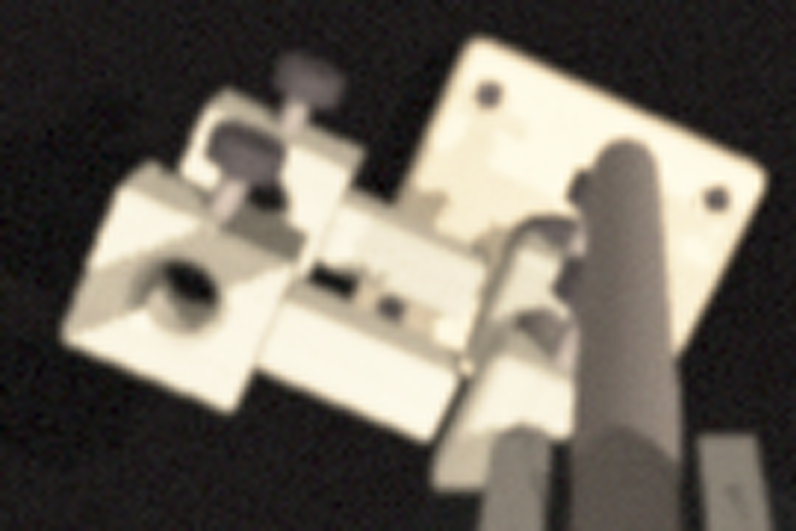

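Run:
```python
from plant import *; from h import *
i=camera_info("wrist");S=camera_info("scene");T=camera_info("top")
s=state();Rt=rot(s["tool_rot"])
for z in(.128,.137,.145):
    p=plane(i,181,205.2,z);print(z,p,Rt.T@(p-s["tool_pos"]),"scene px",proj(S,p),"top px",proj(T,p))
b=plane(i,255.9,184.1,s["tool_pos"][2]-.135);print("rod bottom",b,Rt.T@(b-s["tool_pos"]))
print(tri([ray(i,181,205.2),ray(T,325.8,198),ray(S,190.5,150.3)]))
```

```text
0.128 [ 0.53713932 -0.20909446  0.128     ] [-0.09183927  0.04200952  0.18283689] scene px [187.79119912 154.39619778] top px [325.24155517 198.88233513]
0.137 [ 0.53529876 -0.20549448  0.137     ] [-0.08932093  0.03883758  0.17383999] scene px [188.84210436 151.92607844] top px [324.59872713 199.0720306 ]
0.145 [ 0.53366271 -0.2022945   0.145     ] [-0.0870824   0.03601808  0.16584275] scene px [189.7851371  149.70950998] top px [324.01960669 199.24292626]
rod bottom [ 0.53886839 -0.10916727  0.17589358] [-0.00013728  0.00220446  0.13499832]
(array([ 0.53462879, -0.20395214,  0.14338337]), [np.float64(0.0010901061477155336), np.float64(0.004784620362435268), np.float64(0.0037190753323690395)])
```

```bash
python3 -m inch '-0.01 0.004 0 0 0 0 1; -0.015 0.006 0 0 0 0 1; -0.015 0.006 0 0 0 0 1; -0.012 0.006 0 0 0 0 1; -0.006 0.003 0 0 0 0 1; 0 0 0 0 0 0 1; 0 0 0 0 0 0 1'
python3 - <<'E'
from plant import *; from h import *
import pickle
s=state();i=camera_info("wrist");f=grab_frame("wrist");cv2.imwrite("pics/w6.png",f)
pickle.dump((s,i),open("w6.pkl","wb"))
print(s["tool_pos"],s["contact_force"])
cv2.imwrite("pics/w6c.png",cv2.resize(f[150:240,190:300],None,fx=6,fy=6,interpolation=cv2.INTER_CUBIC))
E
```

```text
time: 6.12
tool_pos: [0.5358, -0.1724, 0.3112]
tool_rot: [-0.0, 0.841, 0.541, 0.0]
contact_force: [-0.1, -0.2, -1.2]
gripper_width: 0.119
[ 0.53583996 -0.17235372  0.31122973] [-0.11621588 -0.22163669 -1.23062055]
```

View pics/w6c.png

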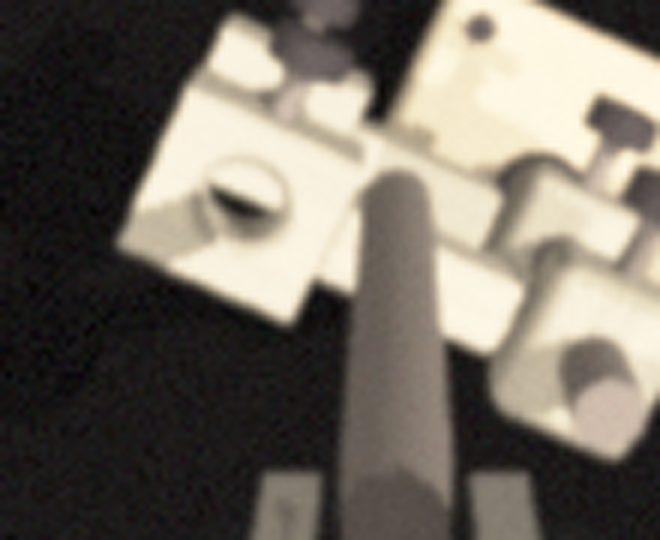

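Run:
```python
from plant import *; from h import *
import pickle
s,i=pickle.load(open("w6.pkl","rb"));S=camera_info("scene");T=camera_info("top")
i5=dict(i,origin=np.array([0.47025902,-0.07857672,0.45445775]),rotation=[0.12143649,0.83182424,0.53595582,0.07792929])
r=[ray(i5,181,205.2),ray(i,231.2,183)]
print(tri(r),tri(r+[ray(S,190.5,150.3)]))
Rt=rot(s["tool_rot"])
for z in(.137,.141,.145):
    p=plane(i,231.2,183,z);print(z,p,Rt.T@(p-s["tool_pos"]))
b=plane(i,255.8,183.5,s["tool_pos"][2]-.135);print("rod bottom",b,Rt.T@(b-s["tool_pos"]))
```

```text
(array([ 0.5325469 , -0.20136141,  0.14721813]), [np.float64(0.0003249489081867672), np.float64(0.00032494890818671857)]) (array([ 0.53306644, -0.20193127,  0.14325839]), [np.float64(0.0011053457478108258), np.float64(0.00017654471806111924), np.float64(0.0012320205912403261)])
0.137 [ 0.53430864 -0.2033024   0.137     ] [-0.02887002  0.01151921  0.1742125 ]
0.141 [ 0.53348914 -0.20253703  0.141     ] [-0.02851219  0.01045448  0.17021304]
0.145 [ 0.53266964 -0.20177167  0.145     ] [-0.02815436  0.00938974  0.16621358]
rod bottom [ 0.53716355 -0.17314736  0.17622973] [-0.00023391  0.00158187  0.13499935]
```

```bash
python3 -m inch '-0.008 0.002 0 0 0 0 1; -0.01 0.003 0 0 0 0 1; -0.007 0.0025 0 0 0 0 1; -0.003 0.001 0.005 0 0 0 1; 0 0 0.008 0 0 0 1; 0 0 0.005 0 0 0 1; 0 0 0.002 0 0 0 1; 0 0 0 0 0 0 1; 0 0 0 0 0 0 1'
python3 - <<'E'
from plant import *; from h import *
import pickle
s=state();i=camera_info("wrist");f=grab_frame("wrist");cv2.imwrite("pics/w7.png",f)
pickle.dump((s,i),open("w7.pkl","wb"))
print(s["tool_pos"],s["contact_force"])
cv2.imwrite("pics/w7c.png",cv2.resize(f[150:290,200:310],None,fx=4.2,fy=4.2,interpolation=cv2.INTER_CUBIC))
g=grab_frame("scene");cv2.imwrite("pics/s7c.png",cv2.resize(g[80:210,140:260],None,fx=4.5,fy=4.5,interpolation=cv2.INTER_CUBIC))
E
```

```text
time: 6.92
tool_pos: [0.5318, -0.201, 0.2909]
tool_rot: [-0.0, 0.841, 0.541, -0.0]
contact_force: [-0.3, 0.1, -1.1]
gripper_width: 0.119
[ 0.53181958 -0.20100969  0.29091097] [-0.31008458  0.09621512 -1.05553046]
```

View pics/w7c.png

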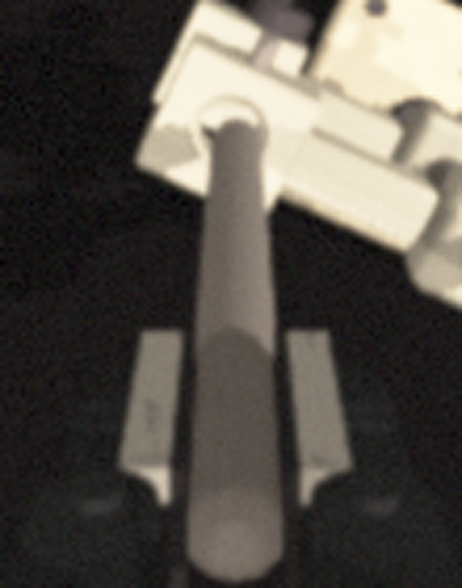

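View pics/s7c.png

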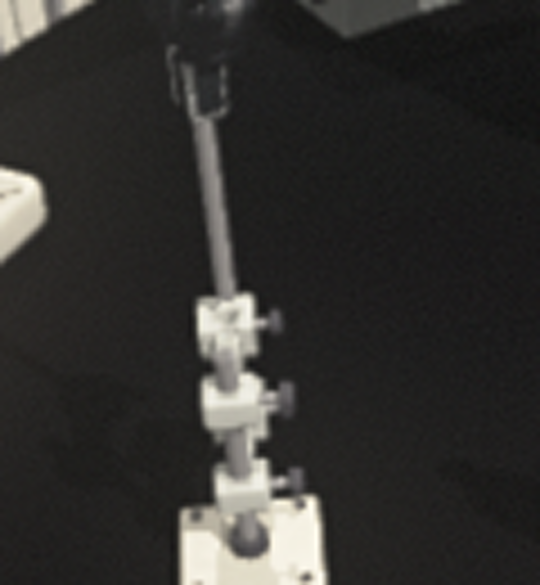

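Run:
```python
import cv2
f=cv2.imread("pics/w7.png")
cv2.imwrite("pics/w7d.png",cv2.resize(f[155:205,225:290],None,fx=12,fy=12,interpolation=cv2.INTER_CUBIC))
```

```text
(no output)
```

View pics/w7d.png

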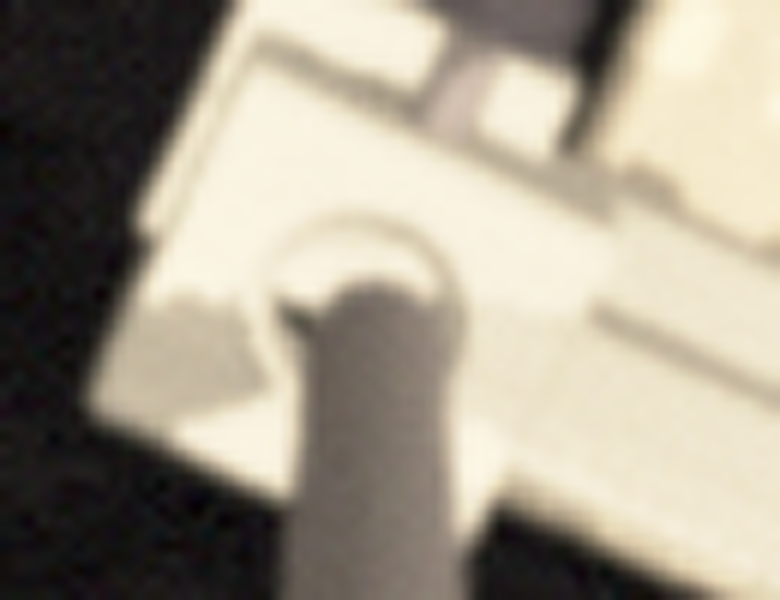

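Run:
```python
from h import *
import pickle
s,i=pickle.load(open("w7.pkl","rb"));Rt=rot(s["tool_rot"])
i5=dict(i,origin=np.array([0.47025902,-0.07857672,0.45445775]),rotation=[0.12143649,0.83182424,0.53595582,0.07792929])
i6=pickle.load(open("w6.pkl","rb"))[1]
print(tri([ray(i5,181,205.2),ray(i6,231.2,183),ray(i,255.4,180.9)]))
for z in(.140,.144,.148):
    p=plane(i,255.4,180.9,z);print(z,p,Rt.T@(p-s["tool_pos"]))
for z in (.154,.156,.158):b=plane(i,256.5,183.4,z);print("rod bottom",b,Rt.T@(b-s["tool_pos"]))
b=plane(i,256,278,.291+.035);print("top",b,Rt.T@(b-s["tool_pos"]))
# rod length from pixel diameters
```

```text
(array([ 0.53292731, -0.20201671,  0.14533823]), [np.float64(0.0003400418537670495), np.float64(0.00043368027165009227), np.float64(0.00020378174218650726)])
0.14 [ 0.53416981 -0.20279465  0.14      ] [-0.00066766  0.00298035  0.15090892]
0.144 [ 0.5332336  -0.20236505  0.144     ] [-0.00066431  0.00194759  0.14690961]
0.148 [ 0.53229738 -0.20193546  0.148     ] [-0.00066096  0.00091482  0.14291031]
rod bottom [ 0.53377717 -0.20135897  0.154     ] [0.00047774 0.00201851 0.1369097 ]
rod bottom [ 0.53328852 -0.20114369  0.156     ] [0.00047134 0.00148323 0.13491005]
rod bottom [ 0.53279986 -0.20092841  0.158     ] [0.00046493 0.00094794 0.13291041]
top [ 0.53109561 -0.20091862  0.326     ] [-0.00021315 -0.00072024 -0.03508858]
```

```bash
python3 -m inch '-0.001 0.0002 0 0 0 0 1; 0 0 0.005 0 0 0 1; 0 0 0.005 0 0 0 1; 0 0 0.005 0 0 0 1; 0 0 0.004 0 0 0 1; 0 0 0.004 0 0 0 1; 0 0 0 0 0 0 1'
python3 - <<'E'
from plant import *; from h import *
import pickle
s=state();i=camera_info("wrist");f=grab_frame("wrist");cv2.imwrite("pics/w8.png",f)
print(s["tool_pos"],s["contact_force"],s["ft_torque"])
a=cv2.resize(f[150:290,200:310],None,fx=4,fy=4,interpolation=cv2.INTER_CUBIC)
g=grab_frame("scene");b=cv2.resize(g[90:214,155:245],None,fx=4,fy=4,interpolation=cv2.INTER_CUBIC)
c=np.zeros((560,800,3),np.uint8);c[:,:440]=a;c[:496,440:]=b;cv2.imwrite("pics/w8c.png",c)
E
```

```text
time: 7.6
tool_pos: [0.5312, -0.2021, 0.2667]
tool_rot: [-0.001, 0.841, 0.541, -0.001]
contact_force: [1.1, -0.2, -2.1]
gripper_width: 0.114
[ 0.53119799 -0.20209045  0.26672208] [ 1.1432751  -0.21042026 -2.10921308] [-0.07160591 -0.0528007  -0.05025999]
```

View pics/w8c.png

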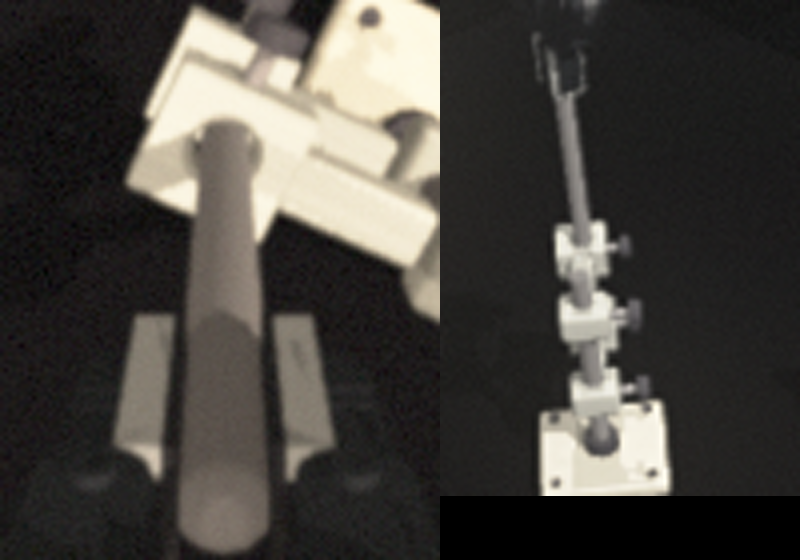

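Run:
```python
from h import *
import pickle
i=pickle.load(open("w6.pkl","rb"))[1]
i5=dict(i,origin=np.array([0.47025902,-0.07857672,0.45445775]),rotation=[0.12143649,0.83182424,0.53595582,0.07792929])
ax=np.array([.5329,-.2020])
# boss x dir from upper top face edge
c=lambda u,v:(150+u/5.9,155+v/5.9)
e=plane(i5,*c(233,412),.145)-plane(i5,*c(62,340),.145);print(e,np.hypot(*e[:2]))
bx=e[:2]/np.hypot(*e[:2]);by=np.array([-bx[1],bx[0]])
for n,(a,b) in dict(up=((122,187),(295,270)),low=((225,92),(362,152))).items():
    m=c((a[0]+b[0])/2,(a[1]+b[1])/2)
    for z in np.arange(.06,.16,.01):
        p=plane(i5,*m,z)[:2]-ax; L=np.linalg.norm(plane(i5,*c(*a),z)-plane(i5,*c(*b),z))
        print(n,round(z,3),(p@bx).round(4),(p@by).round(4),L.round(4))
```

```text
[0.02763989 0.02356191 0.        ] 0.036319793703566465
up 0.06 -0.0093 -0.0183 0.0466
up 0.07 -0.0082 -0.0144 0.0454
up 0.08 -0.0072 -0.0105 0.0442
up 0.09 -0.0061 -0.0066 0.043
up 0.1 -0.0051 -0.0028 0.0419
up 0.11 -0.004 0.0011 0.0407
up 0.12 -0.003 0.005 0.0395
up 0.13 -0.0019 0.0089 0.0383
up 0.14 -0.0008 0.0127 0.0371
up 0.15 0.0002 0.0166 0.036
low 0.06 -0.0004 0.0158 0.0357
low 0.07 0.0005 0.0188 0.0348
low 0.08 0.0013 0.0219 0.0339
low 0.09 0.0021 0.0249 0.033
low 0.1 0.003 0.0279 0.0321
low 0.11 0.0038 0.0309 0.0312
low 0.12 0.0046 0.0339 0.0303
low 0.13 0.0055 0.0369 0.0294
low 0.14 0.0063 0.0399 0.0285
low 0.15 0.0071 0.0429 0.0276
```

```bash
python3 -m inch '0 0 0.005 0 0 0 1; 0 0 0.007 0 0 0 1; 0 0 0.007 0 0 0 1; 0 0 0.007 0 0 0 1; 0 0 0.007 0 0 0 1; 0 0 0.007 0 0 0 1; 0 0 0.005 0 0 0 1; 0 0 0 0 0 0 1; 0 0 0 0 0 0 1'
python3 - <<'E'
from plant import *; from h import *
s=state();f=grab_frame("wrist");cv2.imwrite("pics/w9.png",f)
print(s["tool_pos"],s["contact_force"],s["ft_torque"])
cv2.imwrite("pics/w9c.png",cv2.resize(f[150:290,190:320],None,fx=4.2,fy=4.2,interpolation=cv2.INTER_CUBIC))
E
```

```text
time: 8.45
tool_pos: [0.5315, -0.2023, 0.2228]
tool_rot: [-0.0, 0.841, 0.541, -0.0]
contact_force: [0.3, -0.4, -2.3]
gripper_width: 0.115
[ 0.53149511 -0.20225422  0.22280851] [ 0.32761352 -0.41112312 -2.3091323 ] [-0.01237953  0.02885342  0.00834603]
```

View pics/w9c.png

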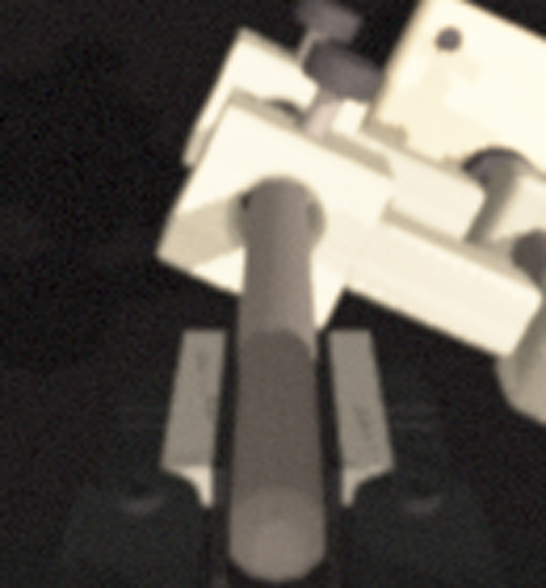

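Run:
```python
import cv2
f=cv2.imread("pics/w9.png")
cv2.imwrite("pics/w9d.png",cv2.resize(f[180:230,230:285],None,fx=12,fy=12,interpolation=cv2.INTER_CUBIC))
```

```text
(no output)
```

View pics/w9d.png

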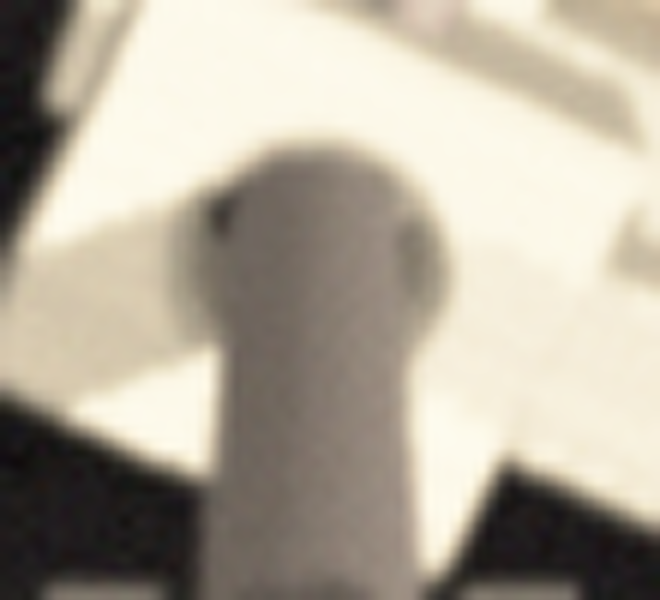

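The ring spans columns 175–450 of the crop and the rod is centred at 315, so it is laterally centred. Contact force is about 0.5 N sideways. I'll continue down gently.

```bash
python3 -m inch '-0.0002 0.0006 0.003 0 0 0 1; 0 0 0.004 0 0 0 1; 0 0 0.004 0 0 0 1; 0 0 0.004 0 0 0 1; 0 0 0.003 0 0 0 1; 0 0 0.002 0 0 0 1' ; python3 -m inch '0 0 0.003 0 0 0 1; 0 0 0.003 0 0 0 1;0 0 0 0 0 0 1'
```

```text
time: 9.0
tool_pos: [0.5318, -0.2026, 0.2024]
tool_rot: [-0.0, 0.841, 0.541, -0.0]
contact_force: [-0.4, -1.8, -2.0]
gripper_width: 0.117
time: 9.25
tool_pos: [0.5318, -0.2026, 0.1964]
tool_rot: [-0.001, 0.841, 0.541, -0.0]
contact_force: [-0.3, 0.7, -1.7]
gripper_width: 0.122
```

```bash
python3 -m inch '0 0 0.003 0 0 0 1; 0 0 0.004 0 0 0 1; 0 0 0.004 0 0 0 1; 0 0 0.003 0 0 0 1; 0 0 0 0 0 0 1'
python3 - <<'E'
from plant import *; from h import *
s=state();f=grab_frame("wrist")
print(s["tool_pos"],s["contact_force"],s["ft_torque"])
a=cv2.resize(f[150:300,190:320],None,fx=3.5,fy=3.5,interpolation=cv2.INTER_CUBIC)
g=grab_frame("scene");b=cv2.resize(g[110:220,160:235],None,fx=4.5,fy=4.5,interpolation=cv2.INTER_CUBIC)
c=np.zeros((525,800,3),np.uint8);c[:,:455]=a;c[:495,455:455+b.shape[1]]=b[:525];cv2.imwrite("pics/w10c.png",c)
E
```

```text
time: 9.67
tool_pos: [0.5316, -0.2025, 0.1821]
tool_rot: [-0.001, 0.841, 0.541, -0.0]
contact_force: [-0.3, -0.4, -1.8]
gripper_width: 0.119
[ 0.53159944 -0.20246165  0.18207301] [-0.25880922 -0.40323299 -1.79729598] [0.02614841 0.00738085 0.00366538]
```

View pics/w10c.png

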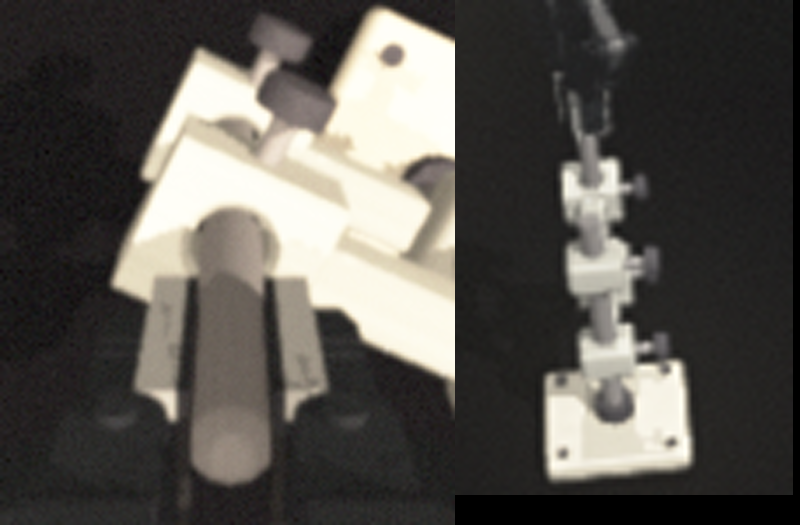

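Run:
```python
from plant import *; from h import *
i=camera_info("wrist");s=state();Rt=rot(s["tool_rot"])
f=grab_frame("wrist");cv2.imwrite("pics/w10.png",f)
cv2.imwrite("pics/w10d.png",cv2.resize(f[160:235,225:300],None,fx=8,fy=8,interpolation=cv2.INTER_CUBIC))
for z in(.06,.07,.08,.145): 
    print(z,(Rt.T@(plane(i,258,183.4,z)-s["tool_pos"])).round(4), proj(i,[.5329+.0091,-.202-.0042,z]))
```

```text
0.06 [ 0.0019 -0.0017  0.123 ] [256.99783831 195.42093418]
0.07 [ 0.0018 -0.0044  0.113 ] [257.04399017 198.54718754]
0.08 [ 0.0017 -0.0071  0.103 ] [257.0935379  201.90347252]
0.145 [ 0.0011 -0.0245  0.038 ] [257.53239346 231.63085208]
```

View pics/w10d.png

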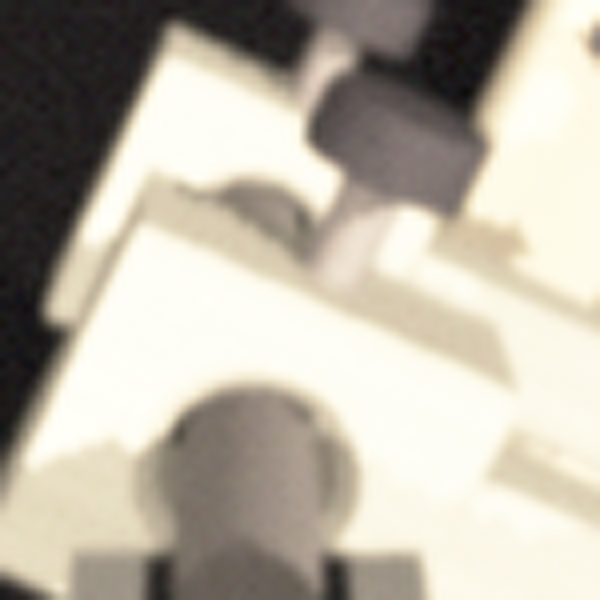

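Run:
```python
from plant import *; from h import *
i=camera_info("wrist");s=state();Rt=rot(s["tool_rot"])
for z in(.06,.07,.075,.08,.14,.145,.15): print(z,proj(i,[.5329-.0091,-.202+.0042,z]))
S=camera_info("scene")
print(Rt.T@(np.array([.5329,-.202,.1])-s["tool_pos"]))
```

```text
0.06 [257.1576393  175.37925011]
0.07 [257.21013954 177.85032943]
0.075 [257.23784208 179.15423114]
0.08 [257.26658566 180.5071329 ]
0.14 [257.72028965 201.86205384]
0.145 [257.77031879 204.2168234 ]
0.15 [257.82289911 206.69167171]
[0.0009905  0.00036507 0.08330971]
```

```bash
python3 -m inch '0.0003 0.0004 0.003 0 0 0 1; 0 0 0.004 0 0 0 1; 0 0 0.004 0 0 0 1; 0 0 0.002 0 0 0 1; 0 0 0 0 0 0 1; 0 0 0 0 0 0 1; 0 0 0 0 0 0 1'
python3 - <<'E'
from plant import *; from h import *
F=[]
i=camera_info("wrist");f=grab_frame("wrist")
g=grab_frame("scene");h=grab_frame("top")
for k in range(6):
    s=state();F.append(np.r_[s["contact_force"],s["ft_torque"]]);grab_frame("wrist")
print(s["tool_pos"],np.mean(F,0).round(3),np.std(F,0).round(2),s["gripper_width"])
cv2.imwrite("pics/w11.png",f);cv2.imwrite("pics/s11.png",g);cv2.imwrite("pics/t11.png",h)
a=cv2.resize(f[150:300,190:320],None,fx=3.5,fy=3.5,interpolation=cv2.INTER_CUBIC)
b=cv2.resize(g[110:220,160:235],None,fx=4.5,fy=4.5,interpolation=cv2.INTER_CUBIC)
c=np.zeros((525,800,3),np.uint8);c[:,:455]=a;c[:495,455:455+b.shape[1]]=b[:525];cv2.imwrite("pics/w11c.png",c)
E
```

```text
time: 10.4
tool_pos: [0.5327, -0.2027, 0.1704]
tool_rot: [0.0, 0.841, 0.541, 0.0]
contact_force: [-0.1, 0.3, -0.8]
gripper_width: 0.116
[ 0.53267328 -0.2026584   0.17041418] [ 0.235 -0.163 -1.877  0.009 -0.012 -0.004] [0.8  0.72 0.56 0.02 0.02 0.03] 0.12126934500814054
```

View pics/w11c.png

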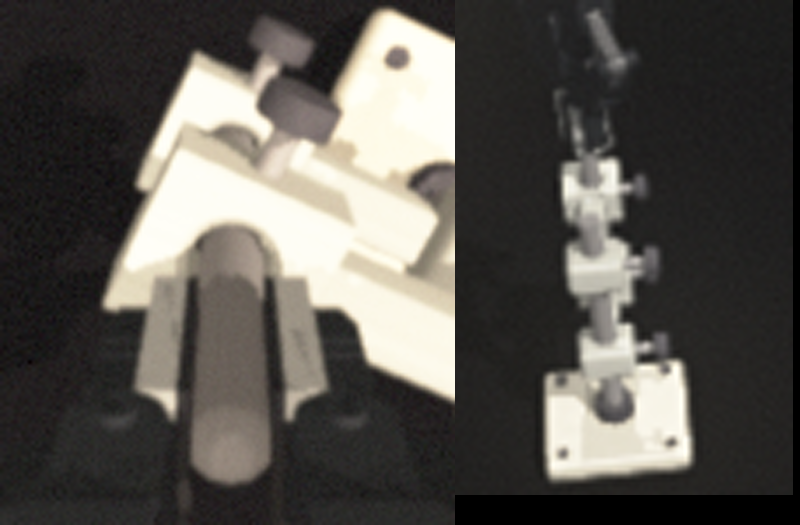

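View pics/s11.png

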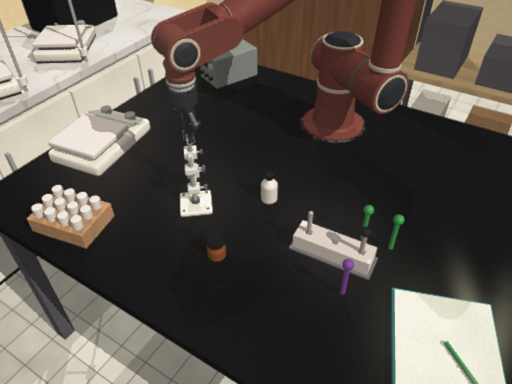

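```bash
python3 -m inch '0 0 0.0015 0 0 0 1; 0 0 0.001 0 0 0 1; 0 0 0 0 0 0 1; 0 0 0 0 0 0 1; 0 0 0 0 0 0 1; 0 0 0 0 0 0 1; 0 0 0 0 0 0 1'
python3 - <<'E'
from plant import *; from h import *
f=grab_frame("wrist");cv2.imwrite("pics/w12d.png",cv2.resize(f[160:235,225:300],None,fx=8,fy=8,interpolation=cv2.INTER_CUBIC))
F=[]
for k in range(6):
    s=state();F.append(np.r_[s["contact_force"],s["ft_torque"]]);grab_frame("wrist")
print(s["tool_pos"],np.mean(F,0).round(3),s["gripper_width"],np.abs(s["joint_vel"]).max())
E
```

```text
time: 11.43
tool_pos: [0.5327, -0.2027, 0.1679]
tool_rot: [0.0, 0.841, 0.541, 0.0]
contact_force: [-0.2, -0.3, -2.5]
gripper_width: 0.119
[ 0.53263574 -0.20264509  0.1678355 ] [-0.292 -0.444 -1.957  0.015 -0.016 -0.017] 0.12221514476389304 0.0016223994080336486
```

View pics/w12d.png

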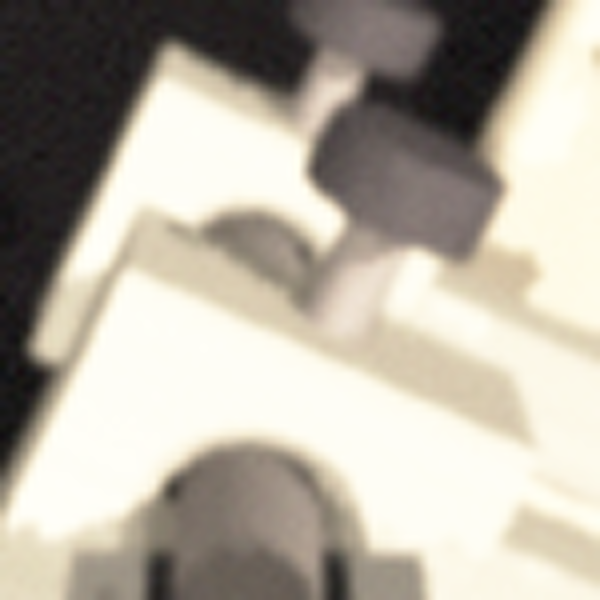

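The rod fills both mouths: the upper at crop (245,500) and the lower at crop (255,245). The measured load is about the rod's own weight (−2 N in z, under 0.5 N sideways), and the arm is at rest. Handing in.

```bash
python3 -c "
from plant import *
print(job_done())"
```

```text
the job is handed in; nothing more can be done
None
```

I took the long rod out of the rack's middle hole, threaded it straight down through the upper and then the lower boss head, and handed the job in still holding it, at about 11.7 s of the 54 s allowed.

**Last checks:**
- The wrist image shows the rod inside both bores.
- Mean wrist force was about −2 N vertically, roughly the rod's own weight, and under 0.6 N sideways.
- The arm was at rest.
- The rod had not slipped in the grip, judging by its unchanged position in the wrist view before a final 2.5 mm lowering. The gripper opening did not change after that.
- The scene image, also from before that lowering, shows the other rods, the jar and the bottle standing where they were.

**What was estimated rather than seen:**
- **Lower end height:** it is about 33 mm above the bench, worked out from the grip height.
- **Lower boss height:** two estimates disagreed, about 60 mm and about 67 mm to its centre. That puts the rod end roughly 17–24 mm below the lower boss. The end itself was never visible.
- **Bore centre:** estimates along the tool's y axis differed by about 1.5 mm. I settled in between, and the low sideways force suggests the rod is not pressing on either bore.

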